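# Tamp down the sprung lid of the biscuit jar and lock its catch

### The job

The sprung lid of the dog-biscuit jar on the hall console has popped up. Take the tamper from its sloping stand, press its flat foot squarely down on the white lid until the lid bottoms out level and hold it there for a second, then stand the tamper upright near the middle of the cork coaster, setting it down gently, and swing the jar's red catch all the way across the lid to lock it. Never push on the lid with the fingers, and leave the other things on the console where they are.

Things in the scene. Friction and masses are not known exactly. Their poses are not given: they have to be found in the camera images.
- canister: Round glass jar, 112 mm outside diameter, 102 mm inside, rim 100 mm above its origin, fixed to the console. Origin: centre of its underside on the console; z up. Its +y axis points to the side where the red catch is pivoted.
- lid_top (a point): Centre of the top face of the jar's white round lid (96 mm diameter, 22 mm thick), which moves straight down into the jar's mouth and tips by a few degrees on springs (about 2 N m per rad) if pressed off-centre or askew. Its z axis is the lid's normal. Popped up, the top face is 117 mm above the jar's origin (17 mm proud of the rim); fully home it is 99 mm above the jar's origin, 1 mm below the rim. The catch cannot cross while the lid is up.
- lid (a joint): How far the lid is pressed down: 0 = popped up, 0.018 m = bottomed out on its stop. Its rubber seal rubs: about 9 N pushes it all the way down and it then stays where it is left.
- catch_knob (a point): Centre of the upright round red knob (18 mm diameter, 32 mm tall, so 16 mm above and below this point) on the red catch arm. The knob's foot is on the arm (16 mm wide, 8 mm thick); this point is 125 mm above the jar's origin and 45 mm from the pivot. Under the knob when closed: arm top at 109 mm, lid at 99 mm above the jar's origin.
- catch_pivot (a point): Point on the vertical pivot axis of the red catch, at the height of the knob's centre; 70 mm from the jar's axis, along the jar's +y axis.
- catch (a joint): Angle of the red catch about its vertical pivot, counter-clockwise seen from above. 0 = open, the arm pointing along the jar's -x axis, clear of the mouth; 1.571 rad = closed against its stop, the arm pointing across the lid to the jar's axis. It moves stiffly (about 2 N at the knob) and stays where it is left; a raised lid blocks it at about 0.65 rad.
- tamper_mid (a point): Tamper, half-way up its axis. Length 110 mm overall: a flat round steel foot of 76 mm diameter and 18 mm thick, a neck, and a straight round wooden handle of 30 mm diameter from 28 mm to 110 mm above the foot's underside. This point is 55 mm above the foot's underside on the axis; its z axis points from foot to handle end. About 0.35 kg, the foot heaviest. At the start it stands on the sloping stand, its handle leaning 28 degrees from vertical.
- stand: Wooden stand, 110 by 100 mm, fixed. Origin: centre of its underside. Its square seat slopes 28 degrees: the seat faces up and along the stand's -x axis (roughly towards the robot), so that the tamper's handle leans that way; the centre of the seat is 48 mm up. A lip at the seat's lower edge (13 mm) and along its sides (11 mm) keeps the tamper's foot on it.
- coaster: Round cork coaster, 116 mm diameter, 8 mm thick, fixed. Origin: centre of its underside.
- dish: White porcelain dish, 110 mm wide, 35 mm high; a bystander, loose. Origin: under its middle.
- screwjar: Glass jar with steel screw-top lid, 72 mm diameter, 100 mm high; a bystander, loose. Origin: under its middle.
- torch: Orange plastic torch lying down, 165 mm long, 48 mm thick; a bystander, loose. Origin: under its middle.
- opener: Chrome bottle opener lying flat, 130 mm long, 7 mm thick; a bystander, loose. Origin: under its middle.
- cardbox: Blue box, 102 by 72 mm, 47 mm high; a bystander, loose. Origin: under its middle.
Not all that is in view belongs to the job. Leave any orange look-alike of the part that bears tamper_mid alone.

How it is judged:
By the outcome, as a careful person would: the job done as asked, in the order asked, and still so for the second after the job is handed in, with the robot touching nothing.
It also fails if it takes over 72 s, if anything falls off the work surface, if the arm or the gripper's body presses on something with over 40 N, if the wrist force passes 120 N, or if a joint passes its speed limit or range.

### The arm

A 6-joint arm with a two-finger parallel gripper is mounted at the origin on the work surface. World frame = base frame: x ahead of the robot, y to its left, z up, the work surface at z = 0. Lengths are in m, angles in rad, forces in N, time in s.
With the tool pointing down it reaches from about 0.325 to 0.875 m from the base axis. Payload 4.4 kg.
Tool frame: the origin (TCP) lies at the very end of the fingers, on their centre line; the grasp point (between the pads) lies bot.tcp_to_grasp behind it (bot.tcp_to_grasp is the distance from the TCP to the grasp point, in m); y points along the fingers, z is the direction in which the jaws open and shut, and the axes are right-handed (so a half turn about y gives the same grasp; the last joint's range is limited). The gripper opens to 85 mm and grips with 20 to 120 N. Pads are 22 mm wide; open, the fingers measure 114 mm over their backs; the gripper's body (76 mm by 85 mm) begins 54 mm behind the grasp point. The pads swing forward as they close: fully open they stand 13 mm farther back than shut.
Start: joints at [-1.393, 0.207, 1.542, -0, 1.393, -0.15], TCP at [0.186, -0.544, 0.231] pointing down, gripper open.
Joint ranges: [-2.73, 2.73], [-0.86, 2.22], [0.23, 2.46], [-1.11, 4.25], [0.08, 2.63], [-2.82, 2.82]. Speed limits (rad/s): [2.79, 2.79, 3.14, 3.14, 3.14, 3.14].

### API

Orientations are given as a unit quaternion [w, x, y, z].
In Python, from rig import bot, eyes, workorder, finder gives the robot as it stands. The module is installed in compiled form; this text tells all that it offers.
- The arm moves only by the tool arm_command, never from a script. Its argument "deltas" is a list that holds one entry, the list of rows, each a list of 4 numbers: the shift along the tool's x, y, z in m, then the turn about the tool's y in degrees. In form: [[[x, y, z, spin], ...]]. A call has 1 to 8 rows; each row shifts and turns the commanded pose from where the row before left it, along the tool's axes as they then stand; what a row does not reach is not made up. A row lasts 1/10 s, in which the tool goes at most 50 mm and 8.59 degrees, less where a joint would pass 70% of its speed; a pose out of reach is approached as far as the arm can. A call with a gripper value outside its range is refused whole. "hand" is the opening, from 0 (shut) to 1 (fully open), set as the call begins (left out, the last holds). The fingers move at their own pace and stop on an object; the grip force is fixed at half the most. Time passes only in rows, so rows that do not move let the fingers close. It gives the time, the measured TCP pose, the force and the opening at its end, in the units of the state.
- bot.state(): the state, without advancing time (a new reading comes with each control period).
- eyes.camera(name): name is "scene" or "side" or "wrist"; returns a dict with "img" (480x640x3 uint8, blue, green, red), "fov_y" (degrees; the focal length in pixels is half the picture's height over the tangent of half this angle, whatever the lens; pixels are square), "cx", "cy" (the principal point, pixels), "rvec" (rotation vector, rad) and "tvec" (3), from world to camera coordinates, as OpenCV has them. Camera axes: x right, y down, z forward; pixel columns grow to the right and rows downward; lengths in m; the calibration is good to about 2 mm. A picture is of the moment at which its call begins. There is no depth.
- workorder.hand_in(): hands the job in, once; it reports no verdict.
Trained networks look in a picture, given as the dict that the camera call returned (one of the last four; its "shot" number tells which), for a name from the list of things; names that differ only in an ending like _2 or _b are one class to them, and where a whole thing is asked for, a point or a joint stands for the part that bears it (a point fixed in the world has none). Each returns a list of dicts, best first, with "conf" (0 to 1); they miss things now and then, are a little off and sometimes report something else, mostly with a low value. They report only what shows in the picture. A call takes as long as a camera call. They do not tell look-alikes from the thing itself.
- finder.spot_in(picture, query): "rect" ([left, top, width, height] in pixels, round what is visible of it).
- finder.trace(picture, query): "region" (480x640 bool, what is visible of it) and "rect" ([left, top, width, height] in pixels, round what is visible of it).
- finder.spot_point(picture, query): "at" ([column, row] in pixels: a listed point, or the origin of a listed thing).
The state is a dict: "clock": time; "joints": joint angles; "joint_velocities": joint speeds; "joint_torque": joint torques, N m; "tool_pos": TCP position; "eef_rot": TCP orientation; "ft_force": force on the tool from outside, world axes, zero at the start; "moment": the same for the moment, N m; "grip_width": finger opening in m.
Only numpy, scipy, OpenCV 4.12 (cv2) and the standard library are available. Lean on these libraries where they do the work, as an engineer would, in place of code of your own. Each camera call takes 0.05 s, during which the arm holds its last target. There are 200 camera calls.

## Working session

There is one attempt and no reset: what is moved stays moved. The work goes in short steps, Python scripts to look and compute and a tool call to move; the robot and the scene stay as the last step left them, time stands still between calls to the robot, and variables do not carry over. Pictures are saved under pics/ and viewed, about 8 in all and at most 12, crops included, and the job is handed in when it is done.

Besides the shell and the picture viewer there is one more tool, called after ">>>" as name([rows], argument=value, ...), one row to a line, values as JSON. arm_command: Moves the arm, as the interface text tells. Its arguments: {"type":"object","properties":{"deltas":{"type":"array","items":{"type":"array","items":{"type":"array","items":{"type":"number"}}}},"hand":{"type":"number"}},"required":["deltas"]}

```bash
mkdir -p pics; cat > h.py <<'E'
import numpy as np, cv2
from rig import bot, eyes, workorder, finder
def K(c):
    f=240/np.tan(np.radians(c["fov_y"])/2); return np.array([[f,0,c["cx"]],[0,f,c["cy"]],[0,0,1.]])
def ray(c,px):
    R=cv2.Rodrigues(np.array(c["rvec"],float))[0]; o=-R.T@np.array(c["tvec"],float).ravel()
    d=R.T@np.linalg.inv(K(c))@np.array([px[0],px[1],1.]); return o,d/np.linalg.norm(d)
def at_z(c,px,z):
    o,d=ray(c,px); return o+d*(z-o[2])/d[2]
def tri(obs):
    A=np.zeros((3,3)); b=np.zeros(3)
    for c,p in obs:
        o,d=ray(c,p); M=np.eye(3)-np.outer(d,d); A+=M; b+=M@o
    x=np.linalg.solve(A,b); return x
def proj(c,P):
    return cv2.projectPoints(np.array(P,float).reshape(-1,3),np.array(c["rvec"],float),np.array(c["tvec"],float),K(c),None)[0].reshape(-1,2)
E
python3 - <<'E'
from h import *
np.set_printoptions(precision=4,suppress=True)
s=bot.state(); print(s, bot.tcp_to_grasp)
cs={n:eyes.camera(n) for n in ("scene","side","wrist")}
for n,c in cs.items():
    cv2.imwrite(f"pics/{n}0.png",c["img"]); print(n,c["fov_y"],ray(c,(c["cx"],c["cy"])))
for q in "canister lid_top catch_knob catch_pivot tamper_mid stand coaster dish screwjar torch opener cardbox".split():
    for n in cs:
        print(q,n,[(np.round(r["at"],1).tolist(),round(float(r["conf"]),2)) for r in finder.spot_point(cs[n],q)][:3])
cv2.imwrite("pics/both0.png",np.hstack([cs["scene"]["img"],cs["side"]["img"]])[:, :])
E
```

```text
{'clock': 0.0, 'joints': array([-1.3925,  0.2074,  1.543 ,  0.    ,  1.3935, -0.1505]), 'joint_velocities': array([-0.0007,  0.0006,  0.    ,  0.0015,  0.0017, -0.0008]), 'joint_torque': array([ -0.0004, -38.3031, -29.1598,  -0.0003,   0.0105,   0.    ]), 'tool_pos': array([ 0.1855, -0.5434,  0.2301]), 'eef_rot': array([ 0.1157, -0.1157,  0.6984, -0.6967]), 'ft_force': array([ 0.2973,  0.1915, -0.954 ]), 'moment': array([-0.0093,  0.0239,  0.0291]), 'grip_width': 0.08565874018657291} 0.0187
scene 45.769805144154425 (array([1.4622, 0.3749, 1.2607]), array([-0.6082, -0.2407, -0.7564]))
side 54.66895350996206 (array([0.2922, 0.8043, 1.0425]), array([ 0.1808, -0.6486, -0.7393]))
wrist 60.85411919990073 (array([ 0.257 , -0.5196,  0.3722]), array([-0.2776, -0.0924, -0.9562]))
canister scene [([409.7, 290.2], 0.64)]
canister side [([285.6, 364.5], 0.67)]
canister wrist []
lid_top scene [([415.7, 264.4], 0.83), ([234.1, 185.8], 0.45)]
lid_top side [([278.4, 344.2], 0.63), ([304.6, 359.4], 0.58)]
lid_top wrist []
catch_knob scene [([439.4, 249.1], 0.45), ([444.5, 262.3], 0.31)]
catch_knob sid
[... 310 characters left out ...]
mper_mid wrist []
stand scene [([220.2, 227.5], 0.81)]
stand side [([340.3, 208.3], 0.88)]
stand wrist []
coaster scene [([315.6, 256.5], 0.77)]
coaster side [([315.0, 276.7], 0.77)]
coaster wrist []
dish scene [([230.1, 297.2], 0.57)]
dish side [([262.1, 224.4], 0.7)]
dish wrist []
screwjar scene [([274.4, 325.5], 0.86), ([438.7, 248.4], 0.3)]
screwjar side [([229.3, 254.4], 0.92)]
screwjar wrist []
torch scene [([350.5, 343.6], 0.74), ([219.7, 227.1], 0.52)]
torch side [([214.9, 312.2], 0.83)]
torch wrist []
opener scene [([429.9, 247.8], 0.67)]
opener side [([349.0, 385.9], 0.87)]
opener wrist []
cardbox scene [([238.0, 183.6], 0.82)]
cardbox side [([395.1, 206.8], 0.65)]
cardbox wrist []
```

View pics/scene0.png

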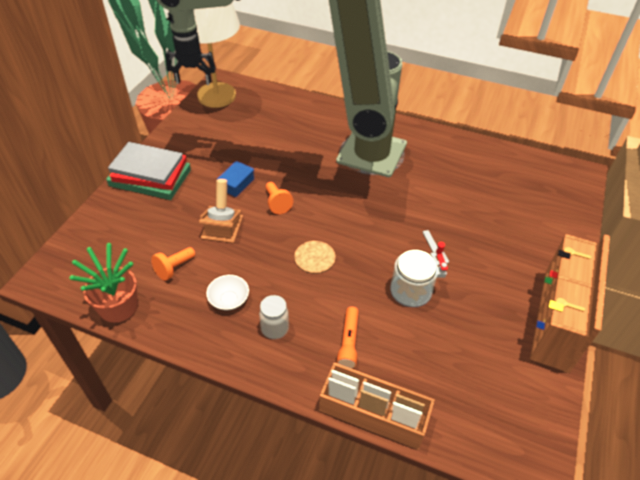

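View pics/side0.png

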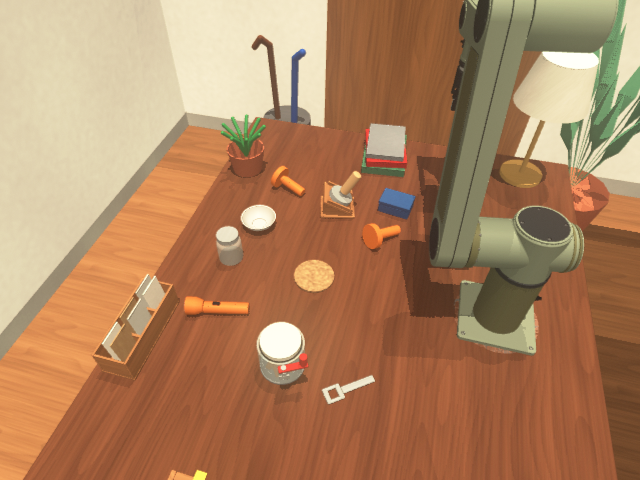

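The scene view shows the real tamper (wooden handle (221,198), foot (220,213)) on its stand, the coaster at (315,257) and the jar at (412,278) with its red knob near (443,262). The orange tampers at (175,262) and (278,198) are decoys. The side view agrees: tamper (345,188), coaster (314,276), jar (281,350), knob (303,360).

```bash
python3 - <<'E'
from h import *
np.set_printoptions(precision=4,suppress=True)
a=eyes.camera("scene"); b=eyes.camera("side")
def best(c,q,near=None):
    r=finder.spot_point(c,q)
    if near is not None: r=sorted(r,key=lambda t:np.hypot(*(np.array(t["at"])-near)))
    return np.array(r[0]["at"]) if r else None
def show(q,na=None,nb=None):
    pa,pb=best(a,q,na),best(b,q,nb)
    if pa is None or pb is None: print(q,pa,pb);return
    X=tri([(a,pa),(b,pb)]); print(q,X,"res",proj(a,X)[0]-pa,proj(b,X)[0]-pb)
show("canister");show("lid_top",(414,262),(280,340));show("catch_knob",(443,255),(303,358));show("catch_pivot");show("tamper_mid",(221,205),(345,190))
for q in "stand coaster dish screwjar torch cardbox opener".split(): show(q)
# colour-based
for n,c in (("scene",a),("side",b)):
    for q in("coaster","lid_top"):
        r=finder.trace(c,q)
        for t in r[:2]:
            ys,xs=np.nonzero(t["region"]); e=cv2.fitEllipse(cv2.convexHull(np.stack([xs,ys],1).astype(np.int32)))
            print(n,q,t["conf"],t["rect"],e, at_z(c,e[0],0.008 if q=="coaster" else .117))
u=lambda c,x,y,w,h:cv2.resize(c["img"][y:y+h,x:x+w],(400,300),interpolation=cv2.INTER_CUBIC)
cv2.imwrite("pics/crops1.png",np.vstack([np.hstack([u(a,180,165,80,60+20-20),u(b,310,160,80,60)]),np.hstack([u(a,370,225,100,75),u(b,240,310,100,75)])]))
E
```

```text
canister [0.5075 0.2779 0.0078] res [0.8043 0.9046] [ 0.7949 -1.0984]
lid_top None [283.1 340.6]
catch_knob [0.4406 0.3268 0.1209] res [1.0058 1.1343] [ 1.0593 -1.5015]
catch_pivot [0.4724 0.3531 0.1354] res [-0.3699 -0.4069] [-0.3927  0.5367]
tamper_mid [ 0.4644 -0.3304  0.0744] res [-0.1968 -0.3772] [-0.2065  0.3345]
stand [ 0.5028 -0.3142 -0.0126] res [0.3138 0.5522] [ 0.3067 -0.4868]
coaster [ 0.4968 -0.0038 -0.0068] res [-1.1198 -1.6845] [-1.1606  1.6578]
dish [ 0.7272 -0.1655 -0.015 ] res [0.0037 0.0057] [ 0.0033 -0.0048]
screwjar [ 0.7545 -0.0076  0.0069] res [-0.5342 -0.7432] [-0.4783  0.6432]
torch [ 0.7238  0.1866 -0.0071] res [-0.2827 -0.3349] [-0.2613  0.328 ]
cardbox [ 0.3232 -0.3462  0.011 ] res [-1.5831 -3.254 ] [-1.9528  2.9693]
opener [ 0.3456  0.3236 -0.0093] res [-6.1484 -7.6486] [-7.2324  9.6698]
scene coaster 0.73 [294.9, 241.7, 37.6, 31.5] ((313.7196044921875, 256.5783996582031), (32.370574951171875, 39.875511169433594), 91.53810119628906) [ 0.507  -0.0031  0.008 ]
scene lid_top 0.97 [398.4, 250.3, 37.5, 35.2] ((415.8895568847656, 266.3416748046875), (32.152374267578125, 38.81990051269531), 108.3160171508789) [0.5184 0.2841 0.117 ]
side coaster 0.61 [296.7, 260.6, 35.6, 30.6] ((314.02642822265625, 275.793212890625), (32.272926330566406, 39.54132080078125), 91.63642883300781) [0.4993 0.0016 0.008 ]
side lid_top 0.62 [278.5, 351.6, 29.4, 19.2] ((293.4809875488281, 362.98138427734375), (17.046865463256836, 34.03282928466797), 73.99736022949219) [0.4578 0.3345 0.117 ]
side lid_top 0.55 [261.2, 322.5, 42.2, 41.2] ((280.26068115234375, 342.0614318847656), (41.753204345703125, 43.50530242919922), 82.67451477050781) [0.5017 0.2924 0.117 ]
```

View pics/crops1.png

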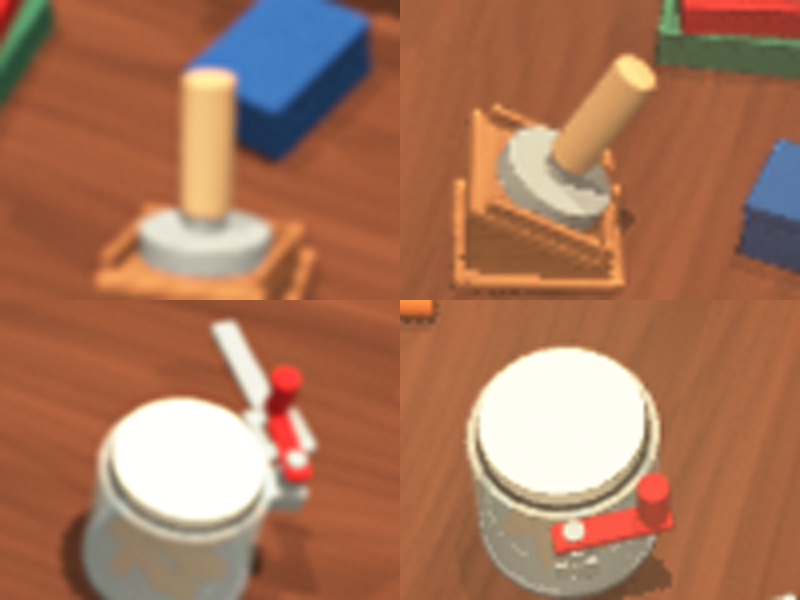

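```bash
cat >> h.py <<'E'
from scipy.spatial.transform import Rotation as Ro
def tool():
    s=bot.state(); q=np.array(s["eef_rot"]); return np.array(s["tool_pos"]),Ro.from_quat(q[[1,2,3,0]]).as_matrix(),s
E
python3 - <<'E'
from h import *
np.set_printoptions(precision=4,suppress=True)
a=eyes.camera("scene"); b=eyes.camera("side")
T=tri([(a,(222,180.4)),(b,(357.4,174.4))]);N=tri([(a,(220.8,208)),(b,(343.4,193))])
print("handle top,neck",T,N,"len",np.linalg.norm(T-N),"lean",np.degrees(np.arccos((T-N)[2]/np.linalg.norm(T-N))))
print("pivot,knobtop,lid",tri([(a,(444,265)),(b,(283.2,367.5))]),tri([(a,(441.5,244)),(b,(303.2,355.5))]),tri([(a,(417.2,265)),(b,(280,341.2))]))
print("decoys",at_z(a,(278,198),.03),at_z(a,(175,262),.03))
p,R,s=tool();print("tool axes cols\n",R)
c=eyes.camera("wrist");o,d=ray(c,(c["cx"],c["cy"]))
print("cam in tool",R.T@(o-p),R.T@d)
E
```

```text
handle top,neck [ 0.4476 -0.3137  0.1398] [ 0.485  -0.3065  0.0634] len 0.08536939615011889 lean 26.515591334303902
pivot,knobtop,lid [0.4783 0.3485 0.1091] [0.4389 0.326  0.1409] [0.5051 0.2853 0.1077]
decoys [ 0.3517 -0.1854  0.03  ] [ 0.6905 -0.3429  0.03  ]
tool axes cols
 [[-0.9464 -0.      0.3229]
 [-0.3229  0.     -0.9464]
 [ 0.     -1.     -0.    ]]
cam in tool [-0.0754 -0.142   0.0002] [ 0.2928  0.9562 -0.0002]
```

>>> arm_command([
  [[0,0,0,8],[-0.042,-0.004,-0.026,0],[-0.042,-0.004,-0.026,0],[-0.042,-0.004,-0.026,0],[-0.042,-0.004,-0.026,0],[-0.042,-0.004,-0.026,0],[-0.042,-0.004,-0.026,0],[-0.042,-0.004,-0.026,0]],
], hand=1)

```text
clock: 4.4
tool_pos: [0.4415, -0.3086, 0.2598]
eef_rot: [-0.067, 0.067, -0.704, 0.704]
ft_force: [0.7, -0.3, 0.6]
grip_width: 0.0852
```

>>> arm_command([
  [[0,0,0,0],[0,0,0,0]],
])

```text
clock: 4.6
tool_pos: [0.4409, -0.3094, 0.2594]
eef_rot: [-0.068, 0.068, -0.704, 0.704]
ft_force: [-0.2, -0.2, -0.2]
grip_width: 0.0851
```

```bash
python3 - <<'E'
from h import *
np.set_printoptions(precision=4,suppress=True)
p,R,s=tool();print(p,R,s["clock"])
c=eyes.camera("wrist");cv2.imwrite("pics/w1.png",c["img"])
print(c["rvec"],c["tvec"])
for q in("tamper_mid","stand"):print(q,[(r["at"],r["conf"]) for r in finder.spot_point(c,q)])
E
```

```text
[ 0.4409 -0.3094  0.2594] [[-0.9816 -0.0003  0.1911]
 [-0.1911 -0.0007 -0.9816]
 [ 0.0004 -1.      0.0006]] 4.6
[-2.2361  1.8448  0.2757] [-0.3877  0.3121  0.5153]
tamper_mid [([194.6, 280.9], 0.94), ([325.7, 171.5], 0.59)]
stand []
```

View pics/w1.png

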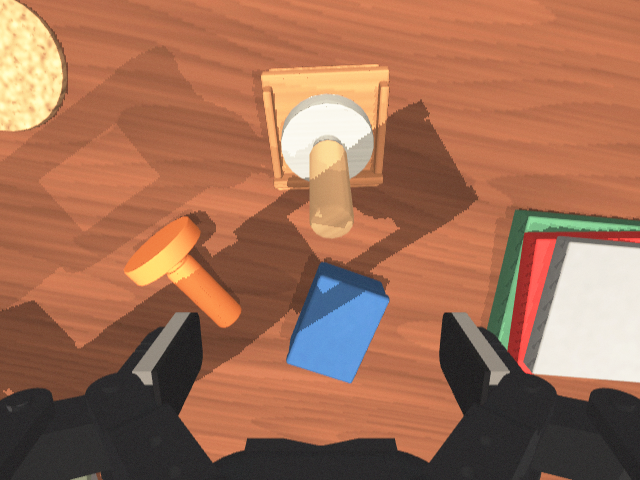

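The wrist view shows the tamper's handle running almost vertically in the picture: handle end at about (331,222), foot centre about (328,143). So the lean plane lies along tool x, offset about 7 mm in +z. I'll go down to grip the handle.

>>> arm_command([
  [[-0.024,0,0.007,0],[0,0.03,0,0],[0,0.03,0,0],[0,0.03,0,0],[0,0.03,0,0],[0,0.02,0,0],[0,0.01,0,0],[0,0.01,0,0]],
])

```text
clock: 5.55
tool_pos: [0.4644, -0.3137, 0.0988]
eef_rot: [-0.066, 0.066, -0.704, 0.704]
ft_force: [0.0, -0.2, 0.2]
grip_width: 0.0853
```

>>> arm_command([
  [[0,0,0,0],[0,0,0,0],[0,0,0,0],[0,0,0,0],[0,0,0,0],[0,0,0,0],[0,0,0,0],[0,0,0,0]],
], hand=0)

```text
clock: 6.35
tool_pos: [0.4653, -0.3128, 0.1001]
eef_rot: [-0.067, 0.067, -0.704, 0.704]
ft_force: [-1.6, 1.1, 5.1]
grip_width: 0.029
```

>>> arm_command([
  [[0.005,-0.009,0,0],[0.01,-0.018,0,0],[0.014,-0.026,0,0],[0,-0.03,0,0],[0,-0.03,0,0],[0,-0.02,0,0],[0,0,0,0],[0,0,0,0]],
])

```text
clock: 7.15
tool_pos: [0.4359, -0.3175, 0.2313]
eef_rot: [0.066, -0.067, 0.704, -0.704]
ft_force: [-0.5, 0.8, -4.2]
grip_width: 0.0288
```

```bash
python3 - <<'E'
from h import *
np.set_printoptions(precision=4,suppress=True)
p,R,s=tool();print(p,s["grip_width"],s["ft_force"])
c=eyes.camera("wrist");b=eyes.camera("side");o=np.round(proj(b,p)[0]).astype(int);print(o)
x,y=np.clip(o-[80,60],0,[480,360]);v=cv2.resize(b["img"][y:y+120,x:x+160],(400,300),interpolation=cv2.INTER_CUBIC)
cv2.imwrite("pics/w2.png",np.hstack([cv2.resize(c["img"],(400,300)),v]))
E
```

```text
[ 0.4359 -0.3175  0.2313] 0.02880387070069453 [-0.5215  0.795  -4.1917]
[364 150]
```

View pics/w2.png

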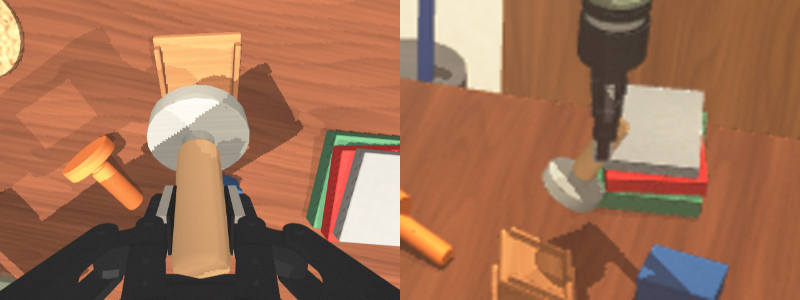

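>>> arm_command([
  [[-0.012,0,-0.019,0],[-0.024,0,-0.038,0],[-0.024,0,-0.038,0],[-0.024,0,-0.038,0],[-0.011,0.03,-0.019,0],[0,0.04,0,0],[0,0.04,0,0],[0,0.03,0,0]],
])

```text
clock: 8.05
tool_pos: [0.4984, -0.1488, 0.0877]
eef_rot: [0.065, -0.069, 0.705, -0.703]
ft_force: [-0.8, -0.1, -3.1]
grip_width: 0.0287
```

>>> arm_command([
  [[0,0.004,0,0],[0,0,0,0],[0,0.004,0,0],[0,0,0,0]],
])

```text
clock: 8.45
tool_pos: [0.5026, -0.1516, 0.0858]
eef_rot: [-0.068, 0.066, -0.703, 0.705]
ft_force: [-0.7, -0.3, -1.8]
grip_width: 0.0286
```

```bash
python3 - <<'E'
from h import *
np.set_printoptions(precision=4,suppress=True)
p,R,s=tool();print(p,s["grip_width"],s["ft_force"],s["moment"])
b=eyes.camera("side");o=np.round(proj(b,p)[0]).astype(int);print(o)
x,y=np.clip(o-[60,45],0,[520,390]);v=cv2.resize(b["img"][y:y+90,x:x+120],(640,480),interpolation=cv2.INTER_CUBIC)
cv2.imwrite("pics/s3.png",v)
E
```

```text
[ 0.5026 -0.1516  0.0858] 0.028646142828181776 [-0.6545 -0.2913 -1.8267] [-0.0363  0.1162  0.0157]
[327 220]
```

View pics/s3.png

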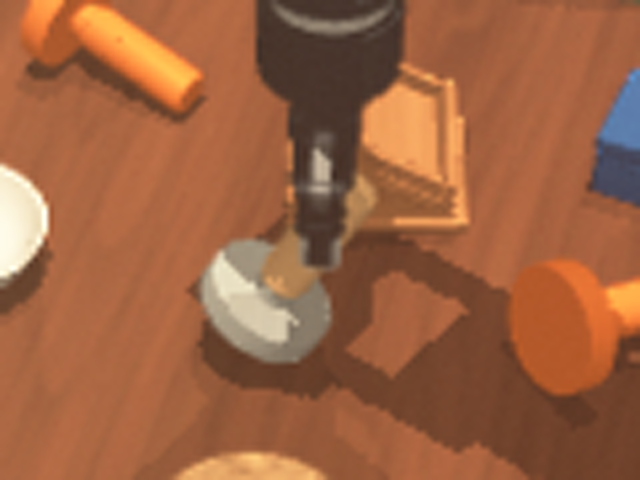

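The side crop shows the tamper held, tilted about 30°, just above bare console. I'll lower it until the rim touches.

>>> arm_command([
  [[0,0.004,0,0],[0,0,0,0],[0,0,0,0]],
])

```text
clock: 8.8
tool_pos: [0.5013, -0.1509, 0.0805]
eef_rot: [-0.067, 0.067, -0.704, 0.704]
ft_force: [-0.8, 0.4, -3.9]
grip_width: 0.0283
```

>>> arm_command([
  [[0,0.004,0,0],[0,0,0,0],[0,0,0,0]],
])

```text
clock: 9.1
tool_pos: [0.5011, -0.1507, 0.076]
eef_rot: [0.067, -0.067, 0.704, -0.704]
ft_force: [0.6, 0.0, -3.8]
grip_width: 0.0283
```

>>> arm_command([
  [[0,0.003,0,0],[0,0,0,0],[0,0,0,0]],
])

```text
clock: 9.4
tool_pos: [0.5012, -0.1508, 0.0731]
eef_rot: [0.067, -0.067, 0.704, -0.704]
ft_force: [0.4, 0.2, -2.7]
grip_width: 0.0286
```

>>> arm_command([
  [[0,0.003,0,0],[0,0,0,0],[0,0,0,0]],
])

```text
clock: 9.7
tool_pos: [0.5017, -0.1511, 0.0706]
eef_rot: [-0.067, 0.066, -0.704, 0.704]
ft_force: [0.0, -0.4, -1.5]
grip_width: 0.0289
```

>>> arm_command([
  [[0,0.002,0,0],[0,0,0,0],[0,0,0,0]],
])

```text
clock: 10.0
tool_pos: [0.5022, -0.1512, 0.07]
eef_rot: [-0.067, 0.066, -0.704, 0.704]
ft_force: [-2.3, 0.7, 6.5]
grip_width: 0.0286
```

Contact came at z ≈ 0.0705, as the grasp geometry predicts. Next I'll swing the tamper upright about its rim in small arcs.

>>> arm_command([
  [[-0.003,0,0,0],[-0.003,0.0005,0,0],[-0.005,0.001,0,0],[0,0,0,0]],
])

```text
clock: 10.4
tool_pos: [0.5136, -0.1497, 0.0693]
eef_rot: [-0.068, 0.066, -0.703, 0.705]
ft_force: [-3.3, 0.6, 10.8]
grip_width: 0.0287
```

>>> arm_command([
  [[-0.003,0.0005,0,0],[-0.003,0.0005,0,0],[-0.004,0.001,0,0],[0,0,0,0]],
])

```text
clock: 10.8
tool_pos: [0.524, -0.1478, 0.0676]
eef_rot: [-0.068, 0.066, -0.703, 0.705]
ft_force: [-1.4, 0.7, 11.0]
grip_width: 0.0288
```

```bash
cat > sv.py <<'E'
from h import *
import sys
np.set_printoptions(precision=4,suppress=True)
p,R,s=tool();print(p,s["grip_width"],s["ft_force"],s["moment"],s["clock"])
b=eyes.camera("side");o=np.round(proj(b,p)[0]).astype(int);print(o)
x,y=np.clip(o-[60,45],0,[520,390]);v=cv2.resize(b["img"][y:y+90,x:x+120],(400,300),interpolation=cv2.INTER_CUBIC)
c=eyes.camera("wrist")
cv2.imwrite("pics/"+sys.argv[1],np.hstack([cv2.resize(c["img"],(400,300)),v]))
E
python3 sv.py s4.png
```

```text
[ 0.524  -0.1478  0.0676] 0.028777522661539687 [-1.3792  0.6756 10.9801] [ 0.0842  0.6244 -0.0396] 10.8
[319 224]
```

View pics/s4.png

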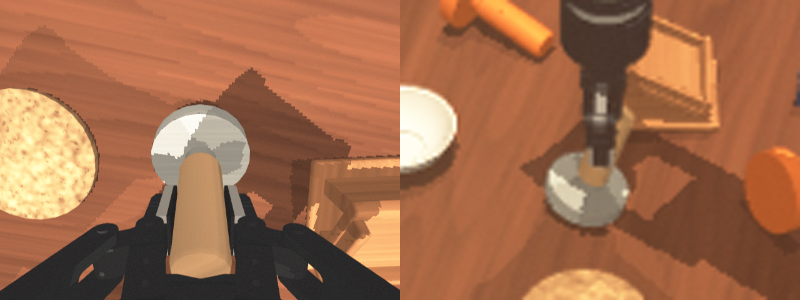

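It is rotating: now roughly half-way, with a steady 11 N. I'll carry on to upright.

>>> arm_command([
  [[-0.003,0.0005,0,0],[-0.004,0.001,0,0],[-0.004,0.0015,0,0],[0,0,0,0]],
])

```text
clock: 11.3
tool_pos: [0.5351, -0.1461, 0.0646]
eef_rot: [-0.068, 0.066, -0.703, 0.705]
ft_force: [-0.6, -0.4, 8.4]
grip_width: 0.0287
```

>>> arm_command([
  [[-0.004,0.0015,0,0],[-0.003,0.001,0,0],[-0.003,0.0015,0,0],[0,0,0,0]],
])

```text
clock: 11.7
tool_pos: [0.5453, -0.1442, 0.0604]
eef_rot: [-0.069, 0.065, -0.703, 0.705]
ft_force: [0.9, 0.1, 6.3]
grip_width: 0.0288
```

>>> arm_command([
  [[0,0.001,0,0],[0,0,0,0],[0,0,0,0]],
])

```text
clock: 12.0
tool_pos: [0.5456, -0.1442, 0.0603]
eef_rot: [-0.069, 0.065, -0.703, 0.705]
ft_force: [-0.6, -0.4, 10.2]
grip_width: 0.0286
```

```bash
python3 sv.py s5.png
```

```text
[ 0.5456 -0.1442  0.0603] 0.028619125299259602 [-0.6413 -0.4038 10.2216] [0.0757 0.4627 0.1002] 12.0
[312 225]
```

View pics/s5.png

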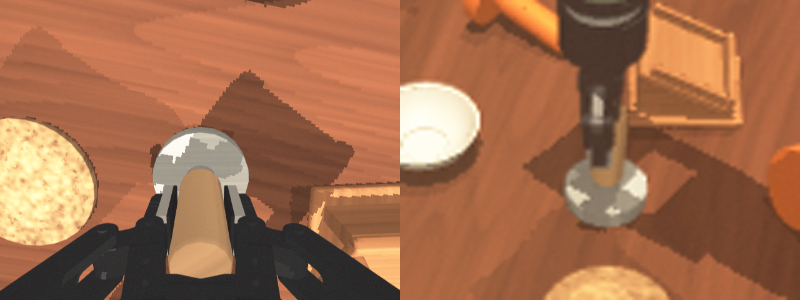

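The tamper now stands about upright: handle end near (325,411) and foot far edge at row ~203 in the full wrist view. Both put its axis within ~1.5 mm of the TCP. I'll release so it settles flat, then regrip.

>>> arm_command([
  [[0,0,0,0],[0,0,0,0],[0,0,0,0],[0,0,0,0],[0,0,0,0]],
], hand=0.55)

```text
clock: 12.6
tool_pos: [0.5423, -0.1428, 0.0564]
eef_rot: [0.067, -0.067, 0.704, -0.704]
ft_force: [-0.1, 1.1, 0.6]
grip_width: 0.047
```

>>> arm_command([
  [[0,0,0,0],[0,0,0,0],[0,0,0,0],[0,0,0,0],[0,0,0,0]],
], hand=0)

```text
clock: 13.1
tool_pos: [0.5426, -0.143, 0.0567]
eef_rot: [-0.067, 0.067, -0.704, 0.704]
ft_force: [0.5, -1.4, -1.3]
grip_width: 0.0287
```

```bash
python3 - <<'E'
from h import *
np.set_printoptions(precision=4,suppress=True)
p,R,s=tool();print(p,s["grip_width"],s["ft_force"])
c=eyes.camera("wrist")
g=c["img"].astype(int); hsv=cv2.cvtColor(c["img"],cv2.COLOR_BGR2HSV)
r=finder.trace(c,"tamper_mid")
print([(t["conf"],t["rect"]) for t in r])
m=r[0]["region"]
ys,xs=np.nonzero(m);print("top row",ys.min(),xs[ys<ys.min()+3].mean(),"extents rows 240:",[(y,xs[ys==y].min(),xs[ys==y].max()) for y in (220,240,260,300,350,400)if (ys==y).any()])
f=409
# predicted silhouettes: base at TCP xy, underside z0=p.z-0.061
z0=p[2]-.061
t=np.linspace(0,2*np.pi,73)
for nm,rad,h in(("foot top",.038,.018),("end",.015,.110)):
    for dx in (0,):
        P=np.c_[p[0]+rad*np.cos(t),p[1]+rad*np.sin(t),np.full(73,z0+h)]
        q=proj(c,P);print(nm,q.min(0),q.max(0))
cv2.imwrite("pics/m6.png",cv2.resize(c["img"],(640,480)))
E
```

```text
[ 0.5426 -0.143   0.0567] 0.028674987537476965 [ 0.4705 -1.3778 -1.3327]
[(0.65, [242.6, 192.2, 159.1, 252.3])]
top row 196 322.4920634920635 extents rows 240: [(220, np.int64(269), np.int64(377)), (240, np.int64(255), np.int64(390)), (260, np.int64(247), np.int64(399)), (300, np.int64(250), np.int64(395)), (350, np.int64(277), np.int64(365)), (400, np.int64(267), np.int64(373))]
foot top [242.4036 200.8792] [398.6288 346.4201]
end [265.3192 357.9302] [375.7682 450.5671]
```

>>> arm_command([
  [[0,-0.02,0,0],[0,-0.045,0,0],[0,-0.045,0,0],[0,-0.045,0,0],[0.0215,-0.045,-0.037,0],[0.0215,0,-0.037,0],[0.0215,0,-0.037,0],[0.0215,0,-0.037,0]],
])

```text
clock: 14.0
tool_pos: [0.4336, -0.0184, 0.2473]
eef_rot: [0.066, -0.067, 0.705, -0.703]
ft_force: [1.4, 1.2, -3.0]
grip_width: 0.0288
```

>>> arm_command([
  [[0,0,0,0],[0,0,0,0]],
])

```text
clock: 14.2
tool_pos: [0.4345, -0.019, 0.2473]
eef_rot: [0.067, -0.068, 0.704, -0.704]
ft_force: [0.7, 0.4, -3.5]
grip_width: 0.0286
```

```bash
cat > el.py <<'E'
from h import *
np.set_printoptions(precision=4,suppress=True)
def fit(c,q,z,rad,near):
    """fit world circle centre (x,y) of known radius/height to traced outline by projecting; uses mask hull edge"""
    r=finder.trace(c,q)
    out=[]
    for t in r[:2]:
        m=t["region"].astype(np.uint8); cs,_=cv2.findContours(m,cv2.RETR_EXTERNAL,cv2.CHAIN_APPROX_NONE)
        k=max(cs,key=cv2.contourArea)[:,0]; h=cv2.convexHull(k)[:,0]
        W=np.array([at_z(c,p,z)[:2] for p in k])
        from scipy.optimize import least_squares
        s=least_squares(lambda v:np.hypot(*(W-v).T)-rad,np.array(near),loss="soft_l1",f_scale=.002)
        out.append((round(float(t["conf"]),2),t["rect"],s.x,np.median(np.abs(s.fun))))
    return out
E
python3 - <<'E'
from el import *
p,R,s=tool();print(p,s["clock"],s["ft_force"],s["grip_width"])
c=eyes.camera("wrist");cv2.imwrite("pics/w6.png",c["img"])
for l in fit(c,"coaster",.008,.058,(.503,0)):print(l)
print([(r["at"],r["conf"],at_z(c,r["at"],0)) for r in finder.spot_point(c,"coaster")])
E
```

```text
[ 0.4345 -0.019   0.2473] 14.2 [ 0.7238  0.3562 -3.4538] 0.02864575385669344
(0.84, [254.7, 51.6, 127.1, 135.4], array([ 0.5032, -0.0033]), np.float64(0.001219323597402646))
[([319.3, 121.5], 0.94, array([ 0.5032, -0.0046,  0.    ]))]
```

>>> arm_command([
  [[-0.004,-0.007,-0.02,0],[-0.0075,-0.0075,-0.041,0],[-0.0075,-0.0075,-0.041,0],[-0.0075,-0.0075,-0.041,0],[-0.0075,-0.0075,-0.041,0],[-0.0075,-0.0075,-0.041,0],[-0.0075,-0.0075,-0.041,0],[-0.004,0,-0.02,0]],
])

```text
clock: 15.15
tool_pos: [0.4353, 0.274, 0.301]
eef_rot: [0.068, -0.067, 0.705, -0.703]
ft_force: [0.1, -0.5, -2.8]
grip_width: 0.0289
```

>>> arm_command([
  [[0,0,0,0],[0,0,0,0]],
])

```text
clock: 15.35
tool_pos: [0.4346, 0.2705, 0.2993]
eef_rot: [-0.066, 0.067, -0.704, 0.704]
ft_force: [0.1, -0.5, -3.3]
grip_width: 0.0287
```

```bash
python3 - <<'E'
from el import *
p,R,s=tool();print(p,s["clock"],s["ft_force"],s["grip_width"])
c=eyes.camera("wrist");cv2.imwrite("pics/w7.png",c["img"])
for l in fit(c,"lid_top",.117,.048,(.51,.287)):print(l)
for q,z in(("lid_top",.117),("canister",0),("catch_knob",.125),("catch_pivot",.125)):
    print(q,[(r["at"],r["conf"],at_z(c,r["at"],z)) for r in finder.spot_point(c,q)])
E
```

```text
[0.4346 0.2705 0.2993] 15.35 [ 0.0797 -0.5226 -3.3366] 0.028696430154696684
(0.91, [257.9, 50.1, 127.6, 130.2], array([0.507 , 0.2829]), np.float64(0.0010912582706785606))
lid_top [([319.7, 115.2], 0.82, array([0.5087, 0.285 , 0.117 ]))]
canister [([320.6, 117.0], 0.57, array([0.507 , 0.2838, 0.    ]))]
catch_knob [([246.5, 196.1], 0.86, array([0.4385, 0.33  , 0.125 ]))]
catch_pivot [([227.6, 137.8], 0.6, array([0.4798, 0.3499, 0.125 ]))]
```

View pics/w7.png

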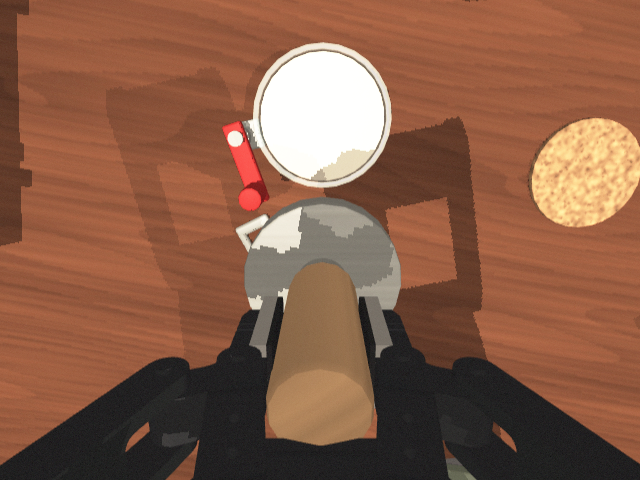

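The view shows the lid centre at about (322,116), the pivot screw at (235,138), the knob at (250,199), and the tamper upright in the grip. Distances check out: pivot to jar axis measures 72 mm against 70. I'll go over the lid and down.

>>> arm_command([
  [[-0.025,0,0,0],[-0.03,0,0,0],[-0.0165,0.01,0,0],[0,0.03,0,0],[0,0.035,0,0],[0,0.025,0,0],[0,0.01,0,0],[0,0,0,0]],
])

```text
clock: 16.45
tool_pos: [0.5032, 0.2834, 0.1882]
eef_rot: [-0.065, 0.068, -0.704, 0.704]
ft_force: [0.1, -0.2, -3.9]
grip_width: 0.0287
```

>>> arm_command([
  [[0,0.004,0,0],[0,0.004,0,0],[0,0.003,0,0],[0,0.003,0,0],[0,0.002,0,0],[0,0,0,0]],
])

```text
clock: 17.05
tool_pos: [0.504, 0.2842, 0.1737]
eef_rot: [-0.067, 0.067, -0.704, 0.704]
ft_force: [-0.4, -0.0, -4.7]
grip_width: 0.0288
```

>>> arm_command([
  [[0,0.002,0,0],[0,0.002,0,0],[0,0.002,0,0],[0,0,0,0]],
])

```text
clock: 17.45
tool_pos: [0.5047, 0.2845, 0.1691]
eef_rot: [0.067, -0.066, 0.704, -0.704]
ft_force: [-1.2, -0.5, 2.8]
grip_width: 0.0287
```

>>> arm_command([
  [[0,0.002,0,0],[0,0.002,0,0],[0,0.002,0,0],[0,0.002,0,0],[0,0,0,0]],
])

```text
clock: 17.95
tool_pos: [0.5045, 0.2845, 0.16]
eef_rot: [0.067, -0.067, 0.704, -0.704]
ft_force: [-0.1, -1.0, 2.8]
grip_width: 0.0289
```

>>> arm_command([
  [[0,0.002,0,0],[0,0.002,0,0],[0,0.001,0,0],[0,0,0,0]],
])

```text
clock: 18.35
tool_pos: [0.5046, 0.2845, 0.1552]
eef_rot: [0.067, -0.067, 0.704, -0.704]
ft_force: [-0.6, -0.3, 4.4]
grip_width: 0.029
```

>>> arm_command([
  [[0,0.001,0,0],[0,0.001,0,0],[0,0,0,0]],
])

```text
clock: 18.65
tool_pos: [0.505, 0.2846, 0.1551]
eef_rot: [0.067, -0.066, 0.704, -0.704]
ft_force: [-3.4, -1.0, 11.2]
grip_width: 0.0288
```

>>> arm_command([
  [[0,0.001,0,0],[0,0.001,0,0],[0,0,0,0],[0,0,0,0],[0,0,0,0],[0,0,0,0],[0,0,0,0],[0,0,0,0]],
])

```text
clock: 19.45
tool_pos: [0.5053, 0.2847, 0.1549]
eef_rot: [0.068, -0.066, 0.704, -0.704]
ft_force: [-5.4, -2.2, 19.5]
grip_width: 0.0288
```

>>> arm_command([
  [[0,0,0,0],[0,0,0,0],[0,0,0,0],[0,0,0,0],[0,0,0,0],[0,0,0,0],[0,0,0,0],[0,0,0,0]],
])

```text
clock: 20.25
tool_pos: [0.5053, 0.2847, 0.1549]
eef_rot: [0.068, -0.066, 0.704, -0.704]
ft_force: [-4.8, -2.3, 19.4]
grip_width: 0.0285
```

Lid bottomed (foot underside at about 98 mm, 19 N, no further travel) and was held for over 1.5 s. Next, the coaster.

>>> arm_command([
  [[0,-0.005,0,0],[0,-0.01,0,0],[0,-0.03,0,0],[0,-0.03,0,0],[0,-0.03,0,0],[0.005,0,0.024,0],[0.009,0,0.043,0],[0.009,0,0.043,0]],
])

```text
clock: 21.05
tool_pos: [0.5016, 0.171, 0.2548]
eef_rot: [-0.067, 0.068, -0.704, 0.704]
ft_force: [0.7, -0.3, -4.0]
grip_width: 0.0291
```

>>> arm_command([
  [[0.009,0,0.043,0],[0.009,0,0.043,0],[0.009,0,0.043,0],[0.009,0.02,0.043,0],[0,0.04,0,0],[0,0.04,0,0],[0,0.04,0,0],[0,0.02,0,0]],
])

```text
clock: 21.85
tool_pos: [0.4951, -0.0035, 0.0909]
eef_rot: [0.063, -0.07, 0.705, -0.703]
ft_force: [-0.1, 0.1, -4.1]
grip_width: 0.0287
```

>>> arm_command([
  [[0,0,0,0],[0,0,0,0]],
])

```text
clock: 22.05
tool_pos: [0.499, -0.0038, 0.0956]
eef_rot: [0.066, -0.067, 0.704, -0.704]
ft_force: [-0.2, -0.5, -3.4]
grip_width: 0.0286
```

>>> arm_command([
  [[-0.002,0.01,0,0],[0,0.01,0,0],[0,0.005,0,0],[0,0.002,0,0],[0,0,0,0],[0,0,0,0]],
])

```text
clock: 22.65
tool_pos: [0.5015, -0.0034, 0.0692]
eef_rot: [-0.067, 0.067, -0.704, 0.704]
ft_force: [-0.6, 0.4, -3.3]
grip_width: 0.0285
```

>>> arm_command([
  [[0,0.001,0,0],[0,0.001,0,0],[0,0.001,0,0],[0,0,0,0]],
])

```text
clock: 23.05
tool_pos: [0.5011, -0.0034, 0.0659]
eef_rot: [0.067, -0.067, 0.704, -0.704]
ft_force: [0.0, -0.3, -4.4]
grip_width: 0.0291
```

>>> arm_command([
  [[0,0.0007,0,0],[0,0.0007,0,0],[0,0,0,0]],
])

```text
clock: 23.35
tool_pos: [0.5014, -0.0035, 0.0647]
eef_rot: [-0.067, 0.067, -0.704, 0.704]
ft_force: [-1.0, 0.4, -3.0]
grip_width: 0.0289
```

>>> arm_command([
  [[0,0.0007,0,0],[0,0,0,0],[0,0,0,0]],
])

```text
clock: 23.65
tool_pos: [0.5016, -0.0035, 0.0646]
eef_rot: [-0.067, 0.067, -0.704, 0.704]
ft_force: [-1.7, -0.5, 5.5]
grip_width: 0.029
```

Touched down softly on the coaster (5.5 N). Releasing and rising straight up.

>>> arm_command([
  [[0,0,0,0],[0,0,0,0],[0,0,0,0],[0,0,0,0],[0,0,0,0],[0,0,0,0]],
], hand=0.8)

```text
clock: 24.25
tool_pos: [0.5013, -0.0034, 0.0639]
eef_rot: [0.067, -0.067, 0.704, -0.704]
ft_force: [0.1, 0.1, -0.4]
grip_width: 0.0682
```

>>> arm_command([
  [[0,-0.01,0,0],[0,-0.02,0,0],[0,-0.04,0,0],[0,-0.045,0,0],[0,-0.045,0,0],[0,-0.04,0,0],[0,0,0,0],[0,0,0,0]],
])

```text
clock: 25.05
tool_pos: [0.5021, -0.0035, 0.266]
eef_rot: [-0.068, 0.065, -0.704, 0.704]
ft_force: [-0.9, 0.2, -1.4]
grip_width: 0.0684
```

```bash
python3 - <<'E'
from el import *
p,R,s=tool();print(p,s["clock"],s["ft_force"],s["grip_width"])
c=eyes.camera("wrist");b=eyes.camera("side")
v=cv2.resize(b["img"][225:393,215:425-1],(400,320),interpolation=cv2.INTER_CUBIC)
cv2.imwrite("pics/w8.png",np.hstack([cv2.resize(c["img"],(400,300)),v[:300]]))
print([(r["at"],r["conf"],at_z(c,r["at"],.063)) for r in finder.spot_point(c,"tamper_mid")])
E
```

```text
[ 0.5021 -0.0035  0.266 ] 25.05 [-0.8847  0.1839 -1.3511] 0.06841834939670584
[([322.2, 207.2], 0.85, array([ 0.5032, -0.0051,  0.063 ]))]
```

View pics/w8.png

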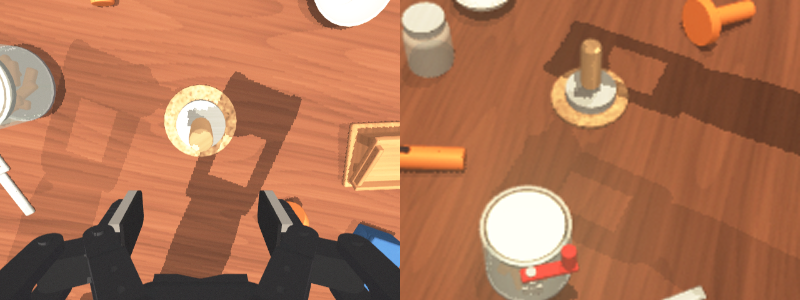

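The tamper stands upright mid-coaster (wrist (200,125) in the half-size view) and the lid is flush inside the rim (side crop (527,225)). Measured tamper point (0.503,-0.005), against coaster (0.503,-0.003).

```bash
python3 - <<'E'
from h import *
np.set_printoptions(precision=4,suppress=True)
p,R,s=tool();print(p,s["joints"]);print(R)
zt=np.degrees(np.arctan2(R[1,2],R[0,2]));print("z ang",zt)
P=np.array([.4785,.3479]);u=lambda a:np.array([np.cos(np.radians(a)),np.sin(np.radians(a))])
K0=P+.045*u(204);d=K0-p[:2];print("to knob after spin -13: ",d@u(zt+13+90+180-360+0) if 0 else (d@u(zt+13-90),d@u(zt+13)),d)
# chk x axis = z rotated by -90?
print(R[:2,0],u(zt-90))
# arc in 12 rows of 7.5 deg, z dir = arm+90 exactly
for k in (1,):
    a=204;b=a+7.5; D=.045*(u(b)-u(a)); print("x,z per row",D@u(a),D@u(a+90),"x axis dir = z-90 = arm dir")
E
```

```text
[ 0.5001 -0.0032  0.2623] [-0.1796  0.024   1.6794  0.      1.4416  1.202 ]
[[-0.9822 -0.0033  0.1881]
 [-0.1881  0.0006 -0.9822]
 [ 0.0031 -1.     -0.0012]]
z ang -79.16027094063465
to knob after spin -13:  (np.float64(-0.0771573439984872), np.float64(-0.3297456805104874)) [-0.0627  0.3328]
[-0.9822 -0.1881] [-0.9822 -0.1881]
x,z per row -0.00038498123817853067 0.005873678649902312 x axis dir = z-90 = arm dir
```

>>> arm_command([
  [[0,0,0,-6.5],[0,0,0,-6.5],[-0.013,0,-0.055,0],[-0.013,0,-0.055,0],[-0.013,0,-0.055,0],[-0.013,0,-0.055,0],[-0.013,0,-0.055,0],[-0.012,0,-0.055,0]],
], hand=0.5)

```text
clock: 26.0
tool_pos: [0.4439, 0.2928, 0.2619]
eef_rot: [-0.145, 0.147, -0.692, 0.692]
ft_force: [1.0, 0.1, -0.6]
grip_width: 0.0425
```

>>> arm_command([
  [[0,0,0,0],[0,0,0,0]],
])

```text
clock: 26.2
tool_pos: [0.4442, 0.2918, 0.262]
eef_rot: [-0.146, 0.148, -0.691, 0.692]
ft_force: [0.7, -0.5, 0.0]
grip_width: 0.0425
```

```bash
cat > k.py <<'E'
from el import *
p,R,s=tool();print(p,s["clock"],s["grip_width"]);print("z ang",np.degrees(np.arctan2(R[1,2],R[0,2])))
c=eyes.camera("wrist");cv2.imwrite("pics/w9.png",c["img"])
for q,z in (("catch_knob",.125),("catch_pivot",.125),("lid_top",.099)):
    for r in finder.spot_point(c,q)[:2]:
        w=at_z(c,r["at"],z);print(q,np.array(r["at"]),r["conf"],w,"in tool",R.T@(w-p))
hsv=cv2.cvtColor(c["img"],cv2.COLOR_BGR2HSV);m=((hsv[...,0]<5)|(hsv[...,0]>174))&(hsv[...,1]>190)&(hsv[...,2]>90)
ys,xs=np.nonzero(m);print("red",len(xs),xs.min(),xs.max(),ys.min(),ys.max())
E
python3 k.py
```

```text
[0.4442 0.2918 0.262 ] 26.2 0.04249829528689912
z ang -65.98726099742608
catch_knob [269.7 214.9] 0.58 [0.4375 0.3275 0.125 ] in tool [-0.009   0.1369 -0.0354]
catch_pivot [266.1 146.2] 0.89 [0.4802 0.3472 0.125 ] in tool [-0.056   0.1367 -0.036 ]
lid_top [362.7 146.4] 0.87 [0.5055 0.2851 0.099 ] in tool [-0.054   0.1628  0.031 ]
red 536 257 288 129 229
```

>>> arm_command([
  [[-0.009,0,-0.0365,0],[0,0.04,0,0],[0,0.04,0,0],[0,0.02,0,0],[0,0.01,0,0],[0,0,0,0]],
])

```text
clock: 27.0
tool_pos: [0.4387, 0.3269, 0.1526]
eef_rot: [-0.144, 0.146, -0.692, 0.692]
ft_force: [-0.8, 0.9, -0.1]
grip_width: 0.0431
```

```bash
python3 k.py
```

```text
[0.4387 0.3269 0.1526] 27.0 0.04308407893757092
z ang -66.27607894850561
catch_knob [320.9 288.5] 0.68 [0.4397 0.3269 0.125 ] in tool [-0.001   0.0276  0.0003]
catch_pivot [312.5 189.7] 0.79 [0.4793 0.3481 0.125 ] in tool [-0.0458  0.0274 -0.0031]
lid_top [459.3 182.4] 0.8 [0.5064 0.2837 0.099 ] in tool [-0.0447  0.0535  0.0667]
red 3627 296 345 157 322
```

View pics/w9.png

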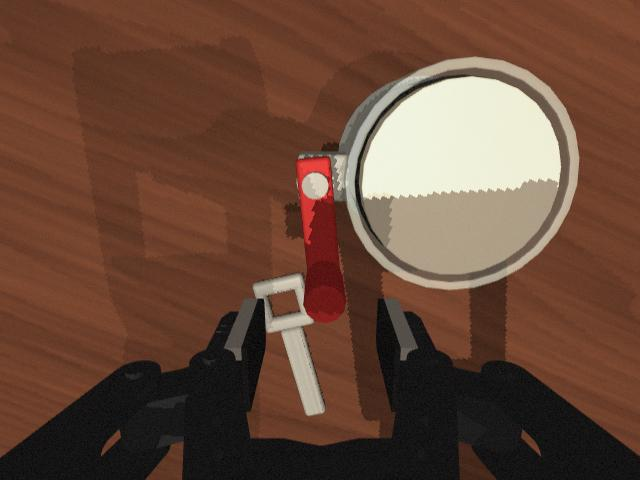

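The knob (325,302) sits between the jaws (250–395), the arm runs up to the pivot at (315,185), and the lid lies below the rim. I'll lower to straddle the knob and partly close, clear of both lid and arm.

>>> arm_command([
  [[0,0.015,0,0],[0,0.015,0,0],[0,0.005,0,0],[0,0,0,0],[0,0,0,0]],
])

```text
clock: 27.7
tool_pos: [0.4398, 0.3288, 0.1201]
eef_rot: [0.147, -0.145, 0.692, -0.692]
ft_force: [-0.7, -0.8, 0.2]
grip_width: 0.0427
```

>>> arm_command([
  [[0,0,0,0],[0,0,0,0],[0,0,0,0],[0,0,0,0]],
], hand=0.26)

```text
clock: 28.1
tool_pos: [0.4397, 0.3284, 0.1195]
eef_rot: [-0.147, 0.146, -0.692, 0.692]
ft_force: [1.2, -1.7, 1.6]
grip_width: 0.0222
```

>>> arm_command([
  [[-0.0004,0,0.006,-7.5],[-0.0004,0,0.006,-7.5],[-0.0004,0,0.006,-7.5],[-0.0004,0,0.006,-7.5]],
])

```text
clock: 28.5
tool_pos: [0.4537, 0.311, 0.119]
eef_rot: [0.322, -0.321, 0.631, -0.629]
ft_force: [-1.0, 2.0, -0.6]
grip_width: 0.022
```

>>> arm_command([
  [[-0.0004,0,0.006,-7.5],[-0.0004,0,0.006,-7.5],[-0.0004,0,0.006,-7.5],[0,0,0,0]],
])

```text
clock: 28.9
tool_pos: [0.4703, 0.3026, 0.1188]
eef_rot: [0.437, -0.437, 0.556, -0.556]
ft_force: [-0.4, -0.5, 0.3]
grip_width: 0.0221
```

>>> arm_command([
  [[-0.0004,0,0.006,-7.5],[-0.0004,0,0.006,-7.5],[-0.0004,0,0.006,-7.5],[0,0,0,0]],
])

```text
clock: 29.3
tool_pos: [0.4879, 0.3017, 0.1185]
eef_rot: [-0.536, 0.537, -0.461, 0.461]
ft_force: [-0.3, 0.1, -0.2]
grip_width: 0.0223
```

```bash
python3 k.py
```

```text
[0.4879 0.3017 0.1185] 29.3 0.02229400975419482
z ang 8.681675959658692
catch_knob [311.2 321.9] 0.75 [0.4849 0.3031 0.125 ] in tool [-0.0018 -0.0065 -0.0028]
catch_pivot [312.1 201. ] 0.9 [0.4787 0.348  0.125 ] in tool [-0.0472 -0.0065 -0.0021]
lid_top [350.4 339.7] 0.71 [0.5049 0.283  0.099 ] in tool [0.021  0.0195 0.014 ]
red 3082 289 340 162 365
```

The knob is following. Now the last part, feeling for the stop.

>>> arm_command([
  [[-0.0004,0,0.006,-7.5],[-0.0004,0,0.006,-7.5],[0,0,0,0]],
])

```text
clock: 29.8
tool_pos: [0.4989, 0.305, 0.1186]
eef_rot: [-0.592, 0.593, -0.387, 0.386]
ft_force: [-1.8, 0.6, 0.4]
grip_width: 0.0221
```

>>> arm_command([
  [[0,0,0.002,0],[0,0,0,0]],
])

```text
clock: 30.0
tool_pos: [0.4991, 0.305, 0.1184]
eef_rot: [-0.59, 0.594, -0.388, 0.386]
ft_force: [-7.6, -1.5, 3.3]
grip_width: 0.0221
```

>>> arm_command([
  [[0,0,0.002,0],[0,0,0,0],[0,0,0,0]],
])

```text
clock: 30.3
tool_pos: [0.4992, 0.305, 0.1183]
eef_rot: [-0.589, 0.595, -0.389, 0.385]
ft_force: [-11.1, -4.3, 6.3]
grip_width: 0.0224
```

Against the stop: 11 N and no further motion. Backing off, opening and rising.

>>> arm_command([
  [[0,0,-0.004,0],[0,0,-0.0015,0],[0,0,0,0]],
])

```text
clock: 30.6
tool_pos: [0.4988, 0.3044, 0.1193]
eef_rot: [0.593, -0.592, 0.386, -0.387]
ft_force: [-0.8, -0.5, 0.7]
grip_width: 0.0222
```

>>> arm_command([
  [[0,0,0,0],[0,0,0,0],[0,0,0,0],[0,-0.01,0,0],[0,-0.03,0,0],[0,-0.04,0,0],[0,-0.04,0,0],[0,0,0,0]],
], hand=0.5)

```text
clock: 31.4
tool_pos: [0.5026, 0.3063, 0.2477]
eef_rot: [0.597, -0.588, 0.383, -0.389]
ft_force: [0.8, 0.0, 0.0]
grip_width: 0.043
```

```bash
python3 k.py; python3 - <<'E'
from el import *
p,R,s=tool();print(s["ft_force"],s["clock"])
b=eyes.camera("side")
for q,z in(("tamper_mid",.063),("dish",0),("screwjar",0),("torch",0),("cardbox",0),("opener",0)):print(q,[np.round(r["at"],1) for r in finder.spot_point(b,q)][:3])
w=cv2.imread("pics/w9.png");v=cv2.resize(b["img"][150:420,170:440-10+100],(400,300))
cv2.imwrite("pics/f.png",np.hstack([cv2.resize(w,(400,300)),v]))
E
```

```text
[0.5026 0.3063 0.2477] 31.4 0.043013942553605744
z ang 23.838603706221818
catch_knob [305.8 229. ] 0.6 [0.4952 0.3049 0.125 ] in tool [-0.0017  0.1226 -0.0092]
catch_pivot [310.5 159.4] 0.93 [0.4798 0.3484 0.125 ] in tool [-0.0478  0.1226 -0.0057]
red 350 295 321 140 246
[-0.2923 -0.932  -0.391 ] 31.6
tamper_mid [array([316.7, 262.5]), array([386.5, 232.1])]
dish []
screwjar [array([228.6, 257.1])]
torch [array([217.1, 309.3]), array([229.6, 258.2])]
cardbox [array([349.6, 386. ]), array([392.1, 207.1])]
opener [array([351.5, 387.9])]
```

View pics/f.png

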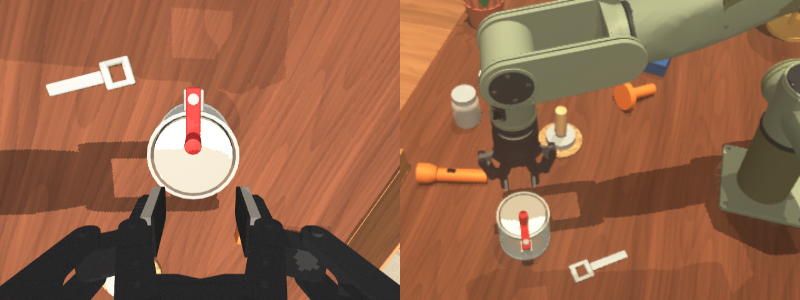

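The last picture shows the red arm lying straight across the lid to the jar's centre (screw (194,99), knob (192,146), jar centre (194,153)). The tamper is upright on the coaster, the bystanders are unmoved, and the gripper is clear.

```bash
python3 -c "
from rig import workorder
print(workorder.hand_in())"
```

```text
the job is handed in; nothing more can be done
None
```

I did the whole job in the order asked and handed it in at about 31.6 s of robot time. No verdict came back.

- **Tamper:** I took it from the stand, still leaning 28°. To get it square I set its rim on bare console, swung it upright, let go and regripped. That extra set-down was not in the task.
- **Lid:** I pressed it at its centre until it stopped, with the foot's underside at about 98 mm (99 mm expected) and 19 N. I held it there for more than 1.5 s, and the later pictures show it below the rim. The fingers stayed about 18 mm or more above it.
- **Coaster:** The tamper was lowered gently (about 5 N reading at contact) and stands upright. It measured (0.503, -0.005) m against a coaster centre of (0.503, -0.003) m.
- **Catch:** I moved it by its knob until it stopped, with the force rising to 11 N and no further motion. The last picture shows the arm pointing at the jar's axis.

**Checks that disagreed or failed:**
- In the last picture the network's knob point puts the catch about 3° short of closed, roughly the network's error. The finger position at the stop puts it within about 1°.
- In the last side view the dish was not reported and the box's first detection fell on the opener. The screw-jar, torch, opener and the box's second detection were within about 4 pixels of where they started. The dish was hidden by the arm in that picture, so its final position is unchecked. The arm never went close to it.

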